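# Check that the vial crimper's hand lever stops short of its grip bar

### The job

Check the hand lever of the vial crimper: with the outside of the fingers, press the lever in towards the fixed grip bar until it comes up firmly against its stop, and keep it there for a good second. Then ease it back out under control, without letting it snap, and finish clear of it with the lever fully out. Only push on the lever's outer side: do not pinch or hook it, do not touch the grip bar, do not force the stop, and leave the green tube rack, the bottle and the vial where they stand.

Things in the scene. Friction and masses are not known exactly. Their poses are not given: they have to be found in the camera images.
- crimper: bench crimper for glass vials, fixed to the bench: grey base plate 110 x 120 x 12 mm, steel post at y = -52 mm, upright steel crimp head 42 mm across over an empty black vial nest; 132 mm tall at most. Origin: on the bench under the head's axis; z up. Grip bar and hand lever both reach from the head along its +y at 110 mm height, the lever on the -x side. Place and yaw vary
- bar_mid (a point): middle of the fixed grip bar's black sleeve, on its axis (the bar is not to be touched): round bar 18 mm thick, its axis level at 110 mm height along the crimper's +y, at crimper x = +12 mm, from y = 10 to 170 mm. A brass stop screw reaches from it towards the lever at y = 46 mm. Axes as the crimper's
- lever_pivot (a point): the lever's upright hinge axis, at the lever's mid-height (110 mm above the bench), 22 mm to the crimper's -x and 14 mm to its +y from the head's axis; axes as the crimper's
- lever_press (a point): place to press on the outer face of the hand lever (flat bare aluminium bar 12 mm thick, z 99 to 121 mm, reaching 160 mm from its hinge, end rounded 16 mm across): 115 mm along the lever from the hinge, mid-height. The face lies 6 mm to -x of the hinge axis. Axes move with the lever: +y along it to its free end, +x the direction to press (towards the bar), z up
- lever (a joint): lever angle (rad): 0 = fully out (splayed 0.37 rad from the bar), 0.32 = pressed in to its stop, about 25 mm still free between it and the bar. Growing values turn it clockwise seen from above. A spring pushes it out: at lever_press about 3 N to start, about 7.5 N just before the stop; beyond that it is hard, hardly giving. The dark strip on its inner face is not to be touched. Let go, it flies back
- tube_rack: loose green tube rack 75 x 220 x 45 mm, beyond the bar; bystander. Origin: centre of its underside
- bottle: loose small white reagent bottle, 40 mm across, 65 mm tall; bystander. Origin: centre of its underside
- vial: loose clear glass vial, 23 mm across, 46 mm tall, standing on the bar's side of the crimper; bystander. Origin: centre of its underside

How it is judged (in metres and radians):
On the way, in this order (a step that is already met when the one before it is completed fails the run):
1. the fingers hold the lever pressed in against its stop (at least 0.30 rad) for 0.8 s (value of joint lever above 0.3 rad and contact force between the fingers and lever above 1 N), for 0.8 s.
2. the lever is back out (under 0.03 rad) (value of joint lever below 0.03 rad), for 0.2 s.
At the end, for the whole second after the job is handed in: the lever rests fully out (under 0.03 rad, still), and the rack, bottle and vial are within 15 mm of where they stood (value of joint lever below 0.03 rad and velocity of joint lever between -0.05 and 0.05 rad/s and distance of each of tube_rack, bottle, vial from where it was at the start of the episode below 0.015 m); the robot touches nothing.
It fails at once if the lever snaps back (faster than 3 rad/s outwards) (velocity of joint lever below -3 rad/s).
It fails at once if the stop is forced: the lever is pressed with more than 40 N (contact force between the fingers and lever above 40 N).
It fails at once if the lever's inner face is touched (pinched or hooked) (contact force between the fingers and lever_c2 above 1 N).
It fails at once if the grip bar is touched (contact force between any of the fingers, the arm and crimper_c0 above 1 N or contact force between any of the fingers, the arm and crimper_c1 above 1 N).
It fails at once if the rack, bottle or vial is moved by more than 15 mm or lifted (not (distance of each of tube_rack, bottle, vial from where it was at the start of the episode below 0.015 m)).
It also fails if it takes over 50 s, if anything falls off the work surface, if the arm or the gripper's body presses on something with over 40 N, if the wrist force passes 120 N, or if a joint passes its speed limit or range.

### The arm

A 7-joint arm with a two-finger parallel gripper is mounted at the origin on the work surface. World frame = base frame: x ahead of the robot, y to its left, z up, the work surface at z = 0. Lengths are in mm, angles in rad, forces in N, time in s.
With the tool pointing down it reaches from about 400 to 900 mm from the base axis. Payload 5.6 kg.
Tool frame: the origin (TCP) lies midway between the tips of the shut fingers; the grasp point (between the pads) lies 19 mm behind it; z points along the fingers, y is the line along which they close (so a half turn about z gives the same grasp; the last joint's range is limited). The gripper opens to 92 mm and grips with 3 to 60 N. Pads are 20 mm wide; open, the fingers measure 128 mm over their backs; the gripper's body (75 mm by 189 mm) begins 69 mm behind the grasp point.
Start: joints at [-1.158, 0.468, -0.012, 1.603, 0.006, 1.071, -0.056], TCP at [286.157, 583.629, 214.592] pointing down, gripper open.
Joint ranges: [-2.53, 2.53], [-0.31, 2.02], [-1.57, 1.55], [0.28, 2.44], [-1.29, 4.43], [0.15, 1.84], [-2.92, 2.92]. Speed limits (rad/s): [2.57, 2.57, 3.14, 3.14, 3.14, 3.14, 3.14].

### API

Orientations are given as a unit quaternion [x, y, z, w].
In Python, from plant import robot, snapshot gives the robot as it stands.
- The arm moves only by the shell command python3 -m pendant 'ROWS'. ROWS is JSON, a list of rows, each a list of 3 entries, a list of its own where there are three numbers: the closure in counts, from 0 (fully open) to 255 (shut), then the shift along the tool's x, y, z in mm, then the turn, a rotation vector about the tool's x, y, z in units of 5 degrees (1.0 is 5 degrees). In form: [[claw, [x, y, z], [wx, wy, wz]], ...]. A call has 1 to 10 rows; each row shifts and turns the commanded pose from where the row before left it, along the tool's axes as they then stand; what a row does not reach is not made up. A row lasts 1/8 s, in which the tool goes at most 62.5 mm and 10.7 degrees, less where a joint would pass 70% of its speed; a pose out of reach is approached as far as the arm can. A call with a gripper value outside its range is refused whole. The fingers move at their own pace and stop on an object; the grip force is fixed at half the most. Time passes only in rows, so rows that do not move let the fingers close. It gives the time, the measured TCP pose, the force, the opening and the grip force at its end, in the units of the state.
- robot.get_state(): the state, without advancing time (a new reading comes with each control period).
- snapshot(name): name is "scene" or "top" or "wrist"; returns a dict with "color" (384x512x3 uint8, red, green, blue), "range_z" (384x512 float32, mm along the optical axis (not along the pixel's ray), 0 where there is no reading), "fx", "fy", "cx", "cy" (pixels), "T" (4x4, takes a point from camera to world coordinates); the wrist camera has in their place "T_tool_cam" (4x4, takes a point from camera to tool coordinates, whose origin is the TCP and whose axes are the flange's). Camera axes: x right, y up, looking along -z (the intrinsics and any distortion apply to the point x, -y, -z); pixel columns grow to the right and rows downward; lengths in mm; the calibration is good to about 2 mm. The wrist camera is an equidistant fisheye: a pixel r from the principal point sees the ray r / f radians off the axis. A picture is of the moment at which its call begins: read the wrist's pose just before it.
- robot.finish_job(): hands the job in; it is judged then, once.
The state is a dict: "t": time; "qpos": joint angles; "qd": joint speeds; "joint_torque": joint torques, N m; "ee_pos": TCP position; "eef_rot": TCP orientation; "wrist_force": force on the tool from outside, world axes, zero at the start; "wrist_torque": the same for the moment, N m; "finger_gap": finger opening in mm; "grip_force": force on a finger pad.
Only numpy, scipy, OpenCV 4.12 (cv2) and the standard library are available. Lean on these libraries where they do the work, as an engineer would, in place of code of your own. Each camera call takes 0.05 s, during which the arm holds its last target. There are 200 camera calls.

## Working session

There is one attempt and no reset: what is moved stays moved. The work goes in short steps, Python scripts to look and compute and a shell command to move; the robot and the scene stay as the last step left them, time stands still between calls to the robot, and variables do not carry over. Pictures are saved under pics/ and viewed, at most 10 in all, crops included, and the job is handed in when it is done.

```bash
ls; mkdir -p pics
python3 - <<'E'
from plant import robot, snapshot
import cv2,numpy as np
for n in("top","scene"):
    s=snapshot(n); cv2.imwrite(f"pics/{n}0.png",s["color"][:,:,::-1]); np.savez(f"{n}0.npz",**s)
    print(n,s["fx"],s["fy"],s["cx"],s["cy"],np.round(s["T"],3).tolist(),list(s.keys()))
st=robot.get_state(); print(st)
E
```

```text
pics
top 390.9499775298198 390.9499775298198 254.2574749151429 198.0192684125072 [[-0.115, 0.969, -0.22, 439.894], [-0.993, -0.113, 0.021, -52.735], [-0.005, 0.221, 0.975, 875.926], [0.0, 0.0, 0.0, 1.0]] ['color', 'range_z', 'fx', 'fy', 'cx', 'cy', 'T']
scene 362.79505177362495 362.79505177362495 245.72108866934877 193.04331832607403 [[-0.166, -0.614, 0.772, 1154.717], [0.986, -0.12, 0.116, 32.494], [0.021, 0.78, 0.625, 542.399], [0.0, 0.0, 0.0, 1.0]] ['color', 'range_z', 'fx', 'fy', 'cx', 'cy', 'T']
{'t': 0.1, 'qpos': array([-1.15797848,  0.46827454, -0.01161173,  1.60352183,  0.00599296,
        1.07139535, -0.05632658]), 'qd': array([ 0.00073686, -0.00323105, -0.0011572 , -0.00011313, -0.00118251,
       -0.00025006, -0.00115688]), 'joint_torque': array([ 8.68422467e-04, -5.21647489e+01, -1.25933276e-02, -2.44370592e+01,
       -5.67908306e-02,  1.39550489e-02,  6.36259097e-05]), 'ee_pos': array([285.9527983 , 583.14279542, 213.7490738 ]), 'eef_rot': array([ 2.25983088e-01,  9.74130911e-01, -7.72046574e-04, -1.25850338e-04]), 'wrist_force': array([ 0.97073907, -0.71462898,  0.41903508]), 'wrist_torque': array([ 0.06998468,  0.00288595, -0.03119035]), 'grip_force': 0.0, 'finger_gap': 91.7870366138362}
```

View pics/top0.png

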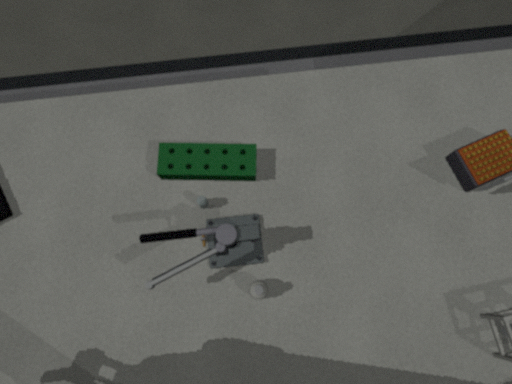

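View pics/scene0.png

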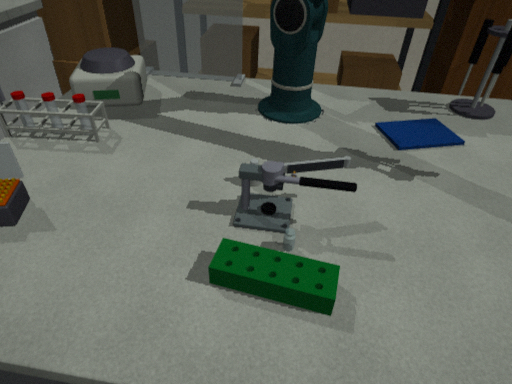

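The top view shows the black sleeve from (142,238) to (196,233) and the head at (226,235). The lever runs from about (220,248) to (152,285), with the bottle at (258,290) and the vial at (202,201). Next I measure them.

```bash
cat > h.py <<'E'
import numpy as np,cv2
def cloud(s):
    v,u=np.mgrid[0:384,0:512]; z=np.asarray(s["range_z"],float)
    P=np.stack([(u-s["cx"])/s["fx"]*z,-(v-s["cy"])/s["fy"]*z,-z,np.ones_like(z)],-1)
    return (P@np.asarray(s["T"]).T)[...,:3]
def ray(s,u,v,h):
    T=np.asarray(s["T"]);d=T[:3,:3]@np.array([(u-s["cx"])/s["fx"],-(v-s["cy"])/s["fy"],-1]);c=T[:3,3]
    return c+d*(h-c[2])/d[2]
E
python3 - <<'E'
from h import *
s=np.load("top0.npz"); P=cloud(s); c=s["color"].astype(int)
np.set_printoptions(precision=1,suppress=True)
for n,(u,v,h) in dict(sl0=(142,238,110),sl1=(196,233,110),head=(226,235,132),tip=(152,285,121),bottle=(258,290,65),vial=(200,201,46)).items(): print(n,ray(s,u,v,h))
m=np.zeros((384,512),bool); m[220:300,130:275]=1
dark=m&(c.max(2)<40)&(P[...,2]>90)&(P[...,2]<140)
vv,uu=np.nonzero(dark); pts=np.array([ray(s,a,b,115) for a,b in zip(uu,vv)])
L=cv2.fitLine(pts[:,:2].astype(np.float32),cv2.DIST_HUBER,0,.01,.01).ravel(); d=L[:2]*np.sign(L[1]); t=(pts[:,:2]-L[2:])@d
print("sleeve",len(vv),L,t.min(),t.max(),"z",np.median(P[dark][:,2]))
# high points listing
hi=m&(P[...,2]>85)&(P[...,2]<140)
big=np.zeros((384,512,3),np.uint8)
vis=s["color"][215:300,130:280,::-1].copy(); h8=np.clip(P[215:300,130:280,2],0,140)/140*255
vis2=cv2.applyColorMap(h8.astype(np.uint8),cv2.COLORMAP_JET)
o=np.vstack([vis,vis2]); cv2.imwrite("pics/crop.png",cv2.resize(o,None,fx=3.5,fy=3.5,interpolation=cv2.INTER_NEAREST)[:600])
# lever: per column below the bar
for u in range(148,224,6):
    r=[v for v in range(242,295) if hi[v,u]]
    if r: print(u,r[0],r[-1],P[r,u][:,2].round(0).tolist()[:8])
E
```

```text
sl0 [558.4 159.2 110. ]
sl1 [556.   52.9 110. ]
head [542.2  -6.8 132. ]
tip [465.6 142.  121. ]
bottle [433.  -55.9  65. ]
vial [634.4  47.3  46. ]
sleeve 456 [  0.1   1.  556.  107.3] -166.4659003031422 54.418999906649745 z 117.26917783203697
148 242 289 [113.0, 122.0, 121.0, 121.0, 120.0, 120.0, 121.0, 122.0]
154 278 287 [120.0, 120.0, 120.0, 122.0, 121.0, 121.0, 120.0, 116.0]
160 275 282 [120.0, 120.0, 119.0, 120.0, 118.0, 122.0, 119.0, 114.0]
166 272 279 [119.0, 120.0, 122.0, 121.0, 121.0, 121.0, 119.0, 113.0]
172 269 276 [118.0, 119.0, 121.0, 123.0, 122.0, 123.0, 120.0, 109.0]
178 266 273 [120.0, 118.0, 121.0, 118.0, 119.0, 118.0, 121.0, 109.0]
184 263 270 [122.0, 118.0, 123.0, 120.0, 120.0, 121.0, 120.0, 108.0]
190 259 267 [120.0, 120.0, 121.0, 123.0, 119.0, 121.0, 118.0, 119.0]
196 256 264 [120.0, 119.0, 121.0, 123.0, 119.0, 122.0, 119.0, 116.0]
202 253 261 [119.0, 119.0, 118.0, 122.0, 121.0, 121.0, 119.0, 114.0]
208 250 257 [118.0, 120.0, 120.0, 121.0, 119.0, 122.0, 120.0, 114.0]
214 249 254 [120.0, 120.0, 122.0, 122.0, 111.0]
220 242 255 [132.0, 131.0, 123.0, 123.0, 121.0, 124.0, 122.0, 121.0]
```

View pics/crop.png

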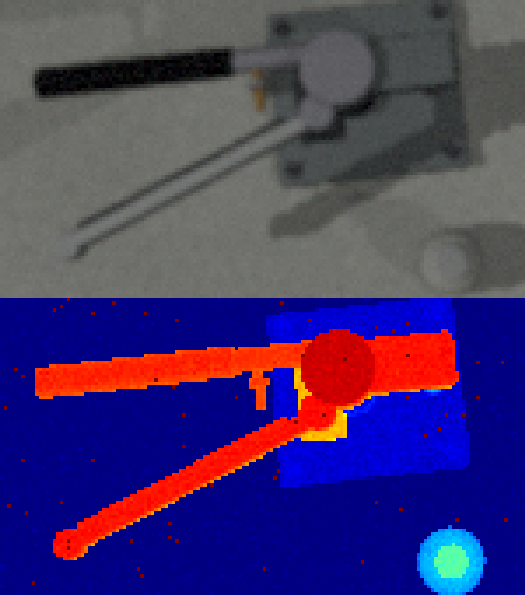

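The crop shows everything cleanly: the lever outer edge runs from (300,115) to (70,250), the stop screw is at (260,95), and the bottle is well clear of the work area. Now I fit the frames.

```bash
cat >> h.py <<'E'
from scipy.spatial.transform import Rotation as Ro
def fitl(p):
    L=cv2.fitLine(p.astype(np.float32),cv2.DIST_HUBER,0,.01,.01).ravel(); return L[2:],L[:2]*np.sign(L[1])
def delta(st,target,ang):
    """shift in tool axes to target (world mm), and turn about tool z (5deg units) so tool x points at world angle ang"""
    R=Ro.from_quat(st["eef_rot"]).as_matrix(); p=R.T@(np.asarray(target)-st["ee_pos"])
    x=np.arctan2(R[1,0],R[0,0]); w=-((ang-x+np.pi)%(2*np.pi)-np.pi)
    return p.round(1),round(np.degrees(w)/5,2),R[:,2].round(3)
E
python3 - <<'E'
from h import *; from plant import robot
np.set_printoptions(precision=3,suppress=True)
s=np.load("top0.npz"); P=cloud(s); Z=P[...,2]; v,u=np.mgrid[0:384,0:512]
box=lambda a,b,c,d:(u>=a)&(u<b)&(v>=c)&(v<d)
hd=P[box(205,245,220,255)&(Z>127)&(Z<137)]
(hc,r)=cv2.minEnclosingCircle(hd[:,:2].astype(np.float32))
print("head centroid",np.median(hd,0),hd.mean(0),"circle",hc,r)
bar=P[box(142,205,225,247)&(Z>112)&(Z<124)]; bp,bd=fitl(bar[:,:2]); print("bar",bp,bd,np.median(bar[:,2]))
lv=P[box(156,212,246,295)&(Z>116)&(Z<126)]; lp,ld=fitl(lv[:,:2]); print("lever",lp,ld,np.median(lv[:,2]))
ab=np.arctan2(-bd[0],bd[1]); al=np.arctan2(-ld[0],ld[1]); print("yaw",ab,"lever",al,"splay",al-ab)
tip=P[box(140,160,275,295)&(Z>112)&(Z<126)][:,:2]; print("lever end t",((tip-lp)@ld).max())
yaw=al-.37; yaw=(yaw+ab)/2
c=lambda x,y,o:o+np.array([np.cos(yaw)*x-np.sin(yaw)*y,np.sin(yaw)*x+np.cos(yaw)*y])
h1=c(-22,14,hd.mean(0)[:2]); tend=lp+ld*((tip-lp)@ld).max()
h2=tend-ld*160  # hinge from the far end
h1p=lp+ld*((h1-lp)@ld)
n=np.array([ld[1],-ld[0]])
print("hinge by head",h1,"on line",h1p,"by end",h2)
h=(h1p+h2)/2; pr=h+115*ld-6*n; print("hinge",h,"press",pr,"n",n)
ang=np.arctan2(n[1],n[0])
np.savez("fit.npz",h=h,pr=pr,n=n,ld=ld)
for so in (70,):
  t=np.r_[pr-n*so,200]; print("standoff",t, delta(robot.get_state(),t,ang+np.pi))
E
```

```text
head centroid [543.99   -6.709 129.671] [543.962  -6.723 129.674] circle (544.1302490234375, -6.805077075958252) 20.675865173339844
bar [555.524  96.998] [0.015 1.   ] 116.67640557235308
lever [494.044  80.602] [-0.364  0.931] 120.0525078982364
yaw -0.015108899 lever 0.37294933 splay 0.38805825
lever end t 80.89677126819346
hinge by head [522.047   7.41 ] on line [522.597   7.625] by end [522.866   6.937]
hinge [522.731   7.281] press [475.242 112.189] n [0.931 0.364]
standoff [410.054  86.684 200.   ] (array([-330. , -391.1,   14.4]), np.float64(-9.5), array([-0.001, -0.001, -1.   ]))
```

```bash
python3 -m pendant '[[255,[-33,-39,0],[0,0,0]],[255,[-33,-39,0],[0,0,0]],[255,[-33,-39,0],[0,0,0]],[255,[-33,-39,0],[0,0,0]],[255,[-33,-39,0],[0,0,0]],[255,[-33,-39,0],[0,0,0]],[255,[-33,-39,0],[0,0,0]],[255,[-33,-39,0],[0,0,0]],[255,[-33,-39,0],[0,0,0]],[255,[-33,-39,0],[0,0,0]]]'; python3 -m pendant '[[255,[0,0,0],[0,0,-1.9]],[255,[0,0,0],[0,0,-1.9]],[255,[0,0,0],[0,0,-1.9]],[255,[0,0,0],[0,0,-1.9]],[255,[0,0,0],[0,0,-1.9]],[255,[0,0,0],[0,0,0]]]'
cat > q.py <<'E'
from h import *; from plant import robot
import sys
f=np.load("fit.npz"); n=f["n"];ld=f["ld"]; st=robot.get_state()
so,z=float(sys.argv[1]),float(sys.argv[2])
t=np.r_[f["pr"]-n*so,z]; d=st["ee_pos"][:2]-f["pr"]
print("t",round(st["t"],2),"pos",st["ee_pos"].round(1),"along n",round(float(d@n),1),"along lever",round(float(d@ld),1),"F",st["wrist_force"].round(2),"F.n",round(float(st["wrist_force"][:2]@n),2),"gap",round(st["finger_gap"],1),"delta",delta(st,t,np.arctan2(n[1],n[0])+np.pi))
E
python3 q.py 70 90
```

```text
t: 1.35
ee_pos: [410.8, 86.5, 214.6]
eef_rot: [0.226, 0.974, 0.0, 0.0]
wrist_force: [1.6, 0.4, 0.6]
finger_gap: 0.4
grip_force: 0.0
t: 2.1
ee_pos: [410.5, 88.1, 214.4]
eef_rot: [-0.185, 0.983, -0.0, -0.0]
wrist_force: [-0.0, 0.6, -0.2]
finger_gap: 0.5
grip_force: 0.0
t 2.1 pos [410.5  88.1 214.4] along n -69.0 along lever 1.1 F [-0.02  0.6  -0.2 ] F.n 0.2 gap 0.5 delta (array([  0.9,  -1.1, 124.4]), np.float64(-0.02), array([-0., -0., -1.]))
```

```bash
python3 -m pendant '[[255,[0,0,42],[0,0,0]],[255,[0,0,42],[0,0,0]],[255,[0,-1,42],[0,0,0]],[255,[0,0,0],[0,0,0]],[255,[-15,0,0],[0,0,0]],[255,[-15,0,0],[0,0,0]],[255,[-10,0,0],[0,0,0]],[255,[0,0,0],[0,0,0]]]'
python3 - <<'E'
from h import *; from plant import robot, snapshot
st=robot.get_state(); s=snapshot("top"); cv2.imwrite("pics/ap.png",cv2.resize(s["color"][200:320,110:290,::-1],None,fx=4,fy=4))
E
python3 q.py 20 88
```

```text
t: 3.1
ee_pos: [449.6, 102.4, 89.2]
eef_rot: [-0.186, 0.983, 0.0, 0.001]
wrist_force: [-0.1, 0.2, -0.0]
finger_gap: 0.6
grip_force: 0.0
t 3.15 pos [448.7 102.   88.9] along n -28.5 along lever 0.2 F [ 0.25 -0.04 -0.39] F.n 0.21 gap 0.2 delta (array([-8.5, -0.2,  0.9]), np.float64(0.0), array([ 0.,  0., -1.]))
```

View pics/ap.png

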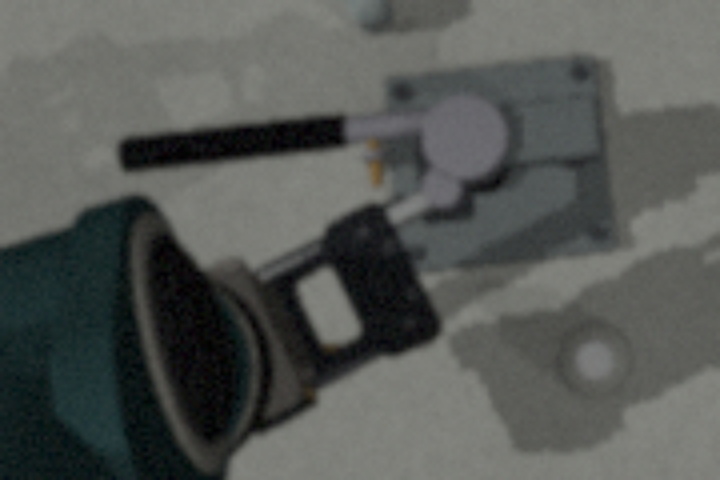

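The gripper stands outside the lever, above the base plate and far from the bottle at (595,360) and the bar at (230,140). I now approach until contact.

```bash
python3 -m pendant '[[255,[-5,0,0],[0,0,0]],[255,[-5,0,0],[0,0,0]],[255,[-4,0,0],[0,0,0]],[255,[-3,0,0],[0,0,0]],[255,[0,0,0],[0,0,0]]]'; python3 q.py 20 88;  python3 -m pendant '[[255,[-3,0,0],[0,0,0]],[255,[-3,0,0],[0,0,0]],[255,[0,0,0],[0,0,0]]]';  python3 q.py 20 88
```

```text
t: 3.78
ee_pos: [464.3, 108.1, 88.5]
eef_rot: [-0.186, 0.983, -0.0, -0.0]
wrist_force: [-0.3, 0.5, 0.3]
finger_gap: 0.5
grip_force: 0.0
t 3.77 pos [464.3 108.1  88.5] along n -11.7 along lever 0.2 F [-0.29  0.53  0.34] F.n -0.08 gap 0.5 delta (array([ 8.3, -0.2,  0.5]), np.float64(0.0), array([-0., -0., -1.]))
t: 4.15
ee_pos: [469.0, 110.0, 88.4]
eef_rot: [-0.185, 0.983, -0.0, -0.001]
wrist_force: [-2.8, -0.7, 3.1]
finger_gap: 0.4
grip_force: 1.7
t 4.15 pos [469.  110.   88.4] along n -6.6 along lever 0.2 F [-2.78 -0.75  3.07] F.n -2.86 gap 0.4 delta (array([13.4, -0.2,  0.4]), np.float64(0.0), array([-0.002, -0.001, -1.   ]))
```

```bash
python3 -m pendant '[[255,[-3,0,0],[0,0,0.5]],[255,[-4,0,0],[0,0,0.4]],[255,[-4,0,0],[0,0,0.4]],[255,[-4,0,0],[0,0,0.4]],[255,[-4,0,0],[0,0,0.4]],[255,[-4,0,0],[0,0,0.4]],[255,[0,0,0],[0,0,0]]]'; python3 q.py 20 88
```

```text
t: 5.03
ee_pos: [490.4, 117.5, 88.0]
eef_rot: [-0.078, 0.997, 0.0, -0.002]
wrist_force: [-6.5, 3.3, 1.4]
finger_gap: 0.3
grip_force: 2.8
t 5.03 pos [490.4 117.5  88. ] along n 16.1 along lever -0.6 F [-6.46  3.29  1.44] F.n -4.82 gap 0.3 delta (array([35.3, -7.2,  0.1]), np.float64(-2.49), array([-0.003,  0.   , -1.   ]))
```

```bash
python3 -m pendant '[[255,[-2,0,0],[0,0,0.2]],[255,[-2,0,0],[0,0,0.2]],[255,[-2,0,0],[0,0,0.2]],[255,[-1,0,0],[0,0,0.1]],[255,[0,0,0],[0,0,0]]]'; python3 -m pendant '[[255,[-1,0,0],[0,0,0.1]],[255,[0,0,0],[0,0,0]]]';python3 q.py 20 88
```

```text
t: 5.65
ee_pos: [496.8, 119.0, 87.9]
eef_rot: [-0.048, 0.999, 0.001, -0.002]
wrist_force: [-7.2, 3.4, 1.2]
finger_gap: 0.6
grip_force: 3.2
t: 5.9
ee_pos: [497.8, 119.2, 88.0]
eef_rot: [-0.043, 0.999, 0.001, -0.002]
wrist_force: [-7.1, 3.8, 0.7]
finger_gap: 0.3
grip_force: 3.2
t 5.9 pos [497.8 119.2  88. ] along n 23.5 along lever -1.7 F [-7.12  3.78  0.7 ] F.n -5.25 gap 0.3 delta (array([ 42.2, -10.7,   0.1]), np.float64(-3.28), array([-0.004,  0.001, -1.   ]))
```

```bash
for i in 1; do python3 -m pendant '[[255,[-1,0,0],[0,0,0.1]],[255,[-1,0,0],[0,0,0.1]],[255,[0,0,0],[0,0,0]]]';python3 -m pendant '[[255,[-1,0,0],[0,0,0.1]],[255,[0,0,0],[0,0,0]]]'; done
```

```text
t: 6.28
ee_pos: [499.7, 119.4, 87.9]
eef_rot: [-0.035, 0.999, 0.001, -0.002]
wrist_force: [-7.2, 3.9, 1.4]
finger_gap: 0.6
grip_force: 3.3
t: 6.52
ee_pos: [500.6, 119.5, 87.9]
eef_rot: [-0.03, 1.0, 0.001, -0.002]
wrist_force: [-7.2, 3.9, 0.8]
finger_gap: 0.2
grip_force: 3.4
```

```bash
python3 -m pendant '[[255,[-1,0,0],[0,0,0]],[255,[0,0,0],[0,0,0]]]';python3 -m pendant '[[255,[-1,0,0],[0,0,0]],[255,[0,0,0],[0,0,0]]]'
```

```text
t: 6.78
ee_pos: [501.5, 119.6, 87.9]
eef_rot: [-0.03, 1.0, 0.001, -0.002]
wrist_force: [-7.8, 4.4, 1.3]
finger_gap: 0.4
grip_force: 3.6
t: 7.02
ee_pos: [502.4, 119.7, 87.9]
eef_rot: [-0.03, 1.0, 0.001, -0.002]
wrist_force: [-7.4, 4.5, 2.1]
finger_gap: 0.6
grip_force: 3.7
```

```bash
python3 -m pendant '[[255,[-1,0,0],[0,0,0]],[255,[0,0,0],[0,0,0]]]';python3 -m pendant '[[255,[-1,0,0],[0,0,0]],[255,[0,0,0],[0,0,0]]]'
python3 - <<'E'
from h import *; from plant import robot, snapshot
s=snapshot("top"); cv2.imwrite("pics/pr.png",cv2.resize(s["color"][200:320,110:290,::-1],None,fx=4,fy=4))
E
```

```text
t: 7.28
ee_pos: [503.2, 119.8, 87.9]
eef_rot: [-0.03, 1.0, 0.001, -0.003]
wrist_force: [-7.9, 4.2, 1.7]
finger_gap: 0.6
grip_force: 3.9
t: 7.52
ee_pos: [503.8, 119.8, 87.8]
eef_rot: [-0.03, 1.0, 0.001, -0.003]
wrist_force: [-9.1, 3.5, 3.1]
finger_gap: 0.4
grip_force: 4.6
```

View pics/pr.png

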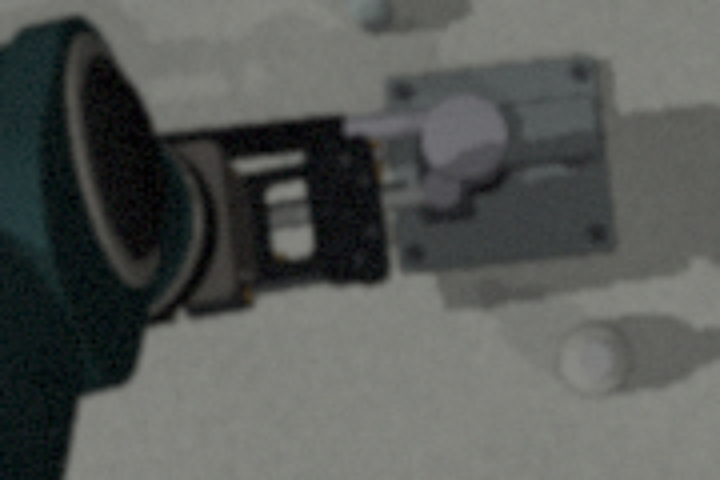

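The lever is seen through the gripper window, nearly parallel to the bar, with its edge at the brass stop near (385,165). The force begins to climb and the TCP lags the command, which suggests the stop has just been reached.

```bash
python3 -m pendant '[[255,[-1,0,0],[0,0,0]],[255,[0,0,0],[0,0,0]]]';python3 -m pendant '[[255,[-1,0,0],[0,0,0]],[255,[0,0,0],[0,0,0]]]'
```

```text
t: 7.82
ee_pos: [503.8, 119.8, 87.8]
eef_rot: [-0.03, 1.0, 0.001, -0.004]
wrist_force: [-12.4, 4.1, 6.0]
finger_gap: 0.3
grip_force: 5.9
t: 8.07
ee_pos: [503.9, 119.9, 87.8]
eef_rot: [-0.03, 1.0, 0.001, -0.005]
wrist_force: [-14.1, 3.2, 8.4]
finger_gap: 0.4
grip_force: 7.2
```

The TCP has stopped at x = 503.9 while the force climbs, so the lever is on its stop. Hold there.

```bash
python3 -m pendant '[[255,[-1,0,0],[0,0,0]],[255,[0,0,0],[0,0,0]],[255,[0,0,0],[0,0,0]],[255,[0,0,0],[0,0,0]],[255,[0,0,0],[0,0,0]],[255,[0,0,0],[0,0,0]],[255,[0,0,0],[0,0,0]],[255,[0,0,0],[0,0,0]],[255,[0,0,0],[0,0,0]],[255,[0,0,0],[0,0,0]]]'; python3 -m pendant '[[255,[0,0,0],[0,0,0]],[255,[0,0,0],[0,0,0]],[255,[0,0,0],[0,0,0]]]'
```

```text
t: 9.32
ee_pos: [504.0, 119.9, 87.8]
eef_rot: [-0.03, 1.0, 0.001, -0.006]
wrist_force: [-17.7, 3.4, 10.7]
finger_gap: 0.3
grip_force: 8.5
t: 9.7
ee_pos: [504.0, 119.8, 87.8]
eef_rot: [-0.03, 1.0, 0.001, -0.006]
wrist_force: [-15.3, 3.9, 11.0]
finger_gap: 0.9
grip_force: 8.5
```

```bash
python3 -m pendant '[[255,[1,0,0],[0,0,0]],[255,[1,0,0],[0,0,0]],[255,[1,0,0],[0,0,0]],[255,[2,0,0],[0,0,0]],[255,[2,0,0],[0,0,-0.1]],[255,[2,0,0],[0,0,-0.2]],[255,[2,0,0],[0,0,-0.2]],[255,[2,0,0],[0,0,-0.2]],[255,[2,0,0],[0,0,-0.2]],[255,[2,0,0],[0,0,-0.2]]]'; python3 -m pendant '[[255,[3,0,0],[0,0,-0.3]],[255,[3,0,0],[0,0,-0.3]],[255,[3,0,0],[0,0,-0.3]],[255,[3,0,0],[0,0,-0.3]],[255,[3,0,0],[0,0,-0.3]],[255,[0,0,0],[0,0,0]]]'; python3 q.py 14 88
```

```text
t: 10.95
ee_pos: [491.0, 116.8, 87.9]
eef_rot: [-0.078, 0.997, -0.0, -0.002]
wrist_force: [-6.0, -0.2, 0.2]
finger_gap: 0.3
grip_force: 2.8
t: 11.7
ee_pos: [477.7, 112.7, 88.3]
eef_rot: [-0.142, 0.99, -0.0, -0.001]
wrist_force: [-3.7, -3.4, -2.4]
finger_gap: 0.5
grip_force: 2.1
t 11.7 pos [477.7 112.7  88.3] along n 2.4 along lever -0.4 F [-3.75 -3.38 -2.36] F.n -4.72 gap 0.5 delta (array([16.4, -1. ,  0.3]), np.float64(-1.0), array([-0.001, -0.001, -1.   ]))
```

```bash
python3 -m pendant '[[255,[2,0,0],[0,0,-0.2]],[255,[2,0,0],[0,0,-0.2]],[255,[2,0,0],[0,0,-0.2]],[255,[1,0,0],[0,0,-0.2]],[255,[1,0,0],[0,0,-0.2]],[255,[1,0,0],[0,0,0]],[255,[1,0,0],[0,0,0]],[255,[1,0,0],[0,0,0]],[255,[1,0,0],[0,0,0]],[255,[0,0,0],[0,0,0]]]'; python3 q.py 40 88
```

```text
t: 12.95
ee_pos: [467.7, 110.6, 88.9]
eef_rot: [-0.186, 0.983, 0.0, 0.001]
wrist_force: [0.6, 0.2, -0.2]
finger_gap: 0.5
grip_force: 0.0
t 12.95 pos [467.7 110.6  88.9] along n -7.6 along lever 1.3 F [ 0.65  0.2  -0.18] F.n 0.68 gap 0.5 delta (array([32.4, -1.3,  0.9]), np.float64(0.01), array([ 0.002,  0.001, -1.   ]))
```

```bash
python3 -m pendant '[[255,[1,0,0],[0,0,0]],[255,[2,0,0],[0,0,0]],[255,[5,0,0],[0,0,0]],[255,[10,0,0],[0,0,0]],[255,[15,0,0],[0,0,0]],[255,[15,0,0],[0,0,0]],[255,[0,0,-30],[0,0,0]],[255,[0,0,-40],[0,0,0]],[255,[0,0,0],[0,0,0]],[255,[0,0,0],[0,0,0]]]'
python3 - <<'E'
from h import *; from plant import robot, snapshot
s=snapshot("top"); o=np.load("top0.npz"); cv2.imwrite("pics/end.png",cv2.resize(s["color"][130:320,110:290,::-1],None,fx=3,fy=3))
for n,S in(("old",o),("new",s)):
    P=cloud(S);Z=P[...,2];v,u=np.mgrid[0:384,0:512];m=(u>=182)&(u<212)&(v>=246)&(v<275)&(Z>116)&(Z<126)
    p,d=fitl(P[m][:,:2]);print(n,m.sum(),"lever ang",np.arctan2(-d[0],d[1]))
    c=S["color"].astype(int); g=(c[...,1]>c[...,0]+25)&(v<190)&(v>135)&(u>140)&(u<280);print("rack",P[g].mean(0).round(1))
    b=(Z>58)&(Z<72)&(u>240)&(u<280)&(v>270)&(v<310);print("bottle",P[b].mean(0).round(1))
print(robot.get_state()["wrist_force"],robot.get_state()["qd"].round(3))
E
```

```text
t: 14.2
ee_pos: [421.3, 91.9, 158.2]
eef_rot: [-0.186, 0.983, 0.0, -0.0]
wrist_force: [-0.1, -0.4, -0.6]
finger_gap: 0.4
grip_force: 0.0
old 218 lever ang 0.39348084
rack [727.   24.8  45.5]
bottle [433.1 -56.9  64.8]
new 220 lever ang 0.39375564
rack [725.8  24.4  46.6]
bottle [432.9 -56.9  64.8]
[-0.34040719  1.00697558 -0.4733184 ] [ 0.004  0.016  0.001 -0.002  0.002  0.003 -0.001]
```

View pics/end.png

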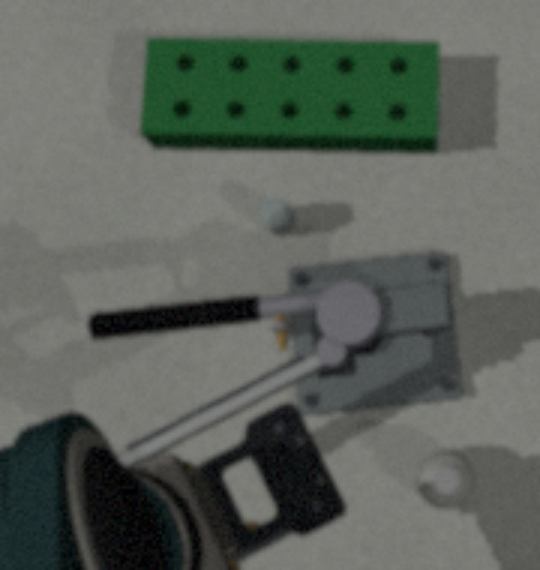

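The lever is fully out, running from (325,355) to (130,455) at the same angle as before. The gripper is clear of it, and the rack, the vial at (278,213) and the bottle at (443,478) stand where they were.

```bash
python3 -c "
from plant import robot
print(robot.finish_job())"
```

```text
the job is handed in; nothing more can be done
None
```

I pressed the lever to its stop, held it there for about 1.6 s at roughly 15–20 N, eased it back fully out, and handed the job in with the arm clear and the rack, bottle and vial where they stood; the hand-in returned no verdict.

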